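# Slide the vee block under the profiler and set its height dial

### The job

Push the vee block, with the lead screw lying in it, across the table into the yellow corner marks under the profiler's measuring head, so that it ends square and inside all four marks; slide it without lifting it, and do not touch the profiler. Then turn the height dial on the console clockwise until its white pointer meets the red index mark. The screw must stay in the vee, and the ring gauge, the bottle and the gauge case must be left alone.

Things in the scene. Friction and masses are not known exactly. Their poses are not given: they have to be found in the camera images.
- block: Aluminium vee block, 96 (x) x 88 (y) x 50 mm high, about 0.65 kg, loose on the table. Origin: centre of its underside. A 90-degree vee, 32 mm wide and 16 mm deep, runs along its y axis in the middle of its top. Its four sides are plain upright faces, too wide for the gripper; the -y face is the one to push.
- screw: Steel lead screw with dark rings, 22 mm in diameter, 80 mm long, lying loose in the vee along the block's y axis. Origin: its middle, on its axis, 49.6 mm above the block's underside; the y axis is its length. Its top is 61 mm above the table.
- spot (a point): Centre of the target spot on the table surface (z = 0), framed by four yellow corner marks that leave 8 mm on every side of a square-set block (inner frame 112 x 104 mm). Its axes are the profiler's; the block belongs there with its y axis along this y axis, coming from the -y side.
- profiler: Fixed cream instrument, same frame as the spot. On its +y side: foot 100 x 120 x 30 mm centred at y = 195 mm, column on it 84 x 84 mm, top at 220 mm. A black measuring head reaches back over the spot: x -28 to 28, y -34 to 166, z 105 to 170 mm, so an upright gripper cannot end the push: lean the tool back to -y by about 40 degrees. A brass stylus under it (z above 65 mm) sinks with the dial.
- dial (a joint): Angle of the grey height dial, rad, 0 to 2.2, growing clockwise seen from above; it stays where it is left. It must be turned by 0.6 to 1.5 rad.
- dial_grip (a point): On the dial's axis, 62 mm above the table: the middle height of the grip. The dial has a bar 38 mm long (its x axis), 12 mm wide (its y axis), from 41 to 73 mm above the table, standing on a round skirt 42 mm in diameter, 33 to 41 mm above the table. It sits on a cream console 100 x 100 x 30 mm, fixed to the table, with a black disc 97 mm in diameter (top at 33 mm).
- dial_pointer (a point): Tip of the white pointer, 34 mm from the dial's axis along the bar's +x direction; it turns with the dial.
- index_mark (a point): Inner end of the red index mark on the black disc, 34 mm from the dial's axis; fixed during the work.
- ring_gauge: Bystander: steel ring 70 mm in diameter, 20 mm tall, lying on the table. Origin: centre of its underside.
- cleaner: Bystander: amber bottle 44 mm in diameter, 100 mm tall. Origin: centre of its underside.
- gauge_case: Bystander: closed wooden case 60 x 80 x 25 mm. Origin: centre of its underside.
Things that resemble listed ones, but are neither listed nor needed, are in the scene too. Leave any purple look-alike of the part that bears dial alone.

How it is judged:
By the outcome, as a careful person would: the job done as asked, in the order asked, and still so for the second after the job is handed in, with the robot touching nothing.
It also fails if it takes over 64 s, if anything falls off the work surface, if the arm or the gripper's body presses on something with over 40 N, if the wrist force passes 120 N, or if a joint passes its speed limit or range.

### The arm

A 6-joint arm with a two-finger parallel gripper is mounted at the origin on the work surface. World frame = base frame: x ahead of the robot, y to its left, z up, the work surface at z = 0. Lengths are in m, angles in degrees, forces in N, time in s.
With the tool pointing down it reaches from about 0.35 to 0.775 m from the base axis. Payload 5.5 kg.
Tool frame: the origin (TCP) lies midway between the tips of the shut fingers; the grasp point (between the pads) lies 19 mm behind it; x points along the fingers, y is the direction in which the jaws open and shut, and the axes are right-handed (so a half turn about x gives the same grasp; the last joint's range is limited). The gripper opens to 85 mm and grips with 20 to 120 N. Pads are 22 mm wide; open, the fingers measure 114 mm over their backs; the gripper's body (76 mm by 85 mm) begins 54 mm behind the grasp point. The pads swing forward as they close: fully open they stand 13 mm farther back than shut.
Start: joints at [62.934, 17.945, 2.641, 74.691, 0, 82.002], TCP at [0.188, 0.543, 0.231] pointing down, gripper open.
Joint ranges: [-158.12, 158.12], [-49.38, 96.58], [-58.88, 72.47], [-126.05, 133.96], [-84.25, 85.87], [-180, 180]. Speed limits (degrees/s): [147.25, 147.25, 180, 180, 180, 180].

### API

Orientations are given as a 3x3 rotation matrix whose columns are the frame's x, y, z axes.
In Python, from station import observe, read_camera, hand_in gives the robot as it stands.
- The arm moves only by the tool send_rows, never from a script. Its arguments are lists of equal length, an entry for each row: "xyz": the shift along the tool's x, y, z in mm, a list of three; "spin": the turn about the tool's x in degrees; "jaw": the gripper command: -1 is shut, 1 is fully open, values between are in proportion. A call has 1 to 12 rows; each row shifts and turns the commanded pose from where the row before left it, along the tool's axes as they then stand; what a row does not reach is not made up. A row lasts 1/12 s, in which the tool goes at most 41.7 mm and 7.16 degrees, less where a joint would pass 70% of its speed; a pose out of reach is approached as far as the arm can. A call with a gripper value outside its range is refused whole. The fingers move at their own pace and stop on an object; "grip_force" is the grip in N (left out, the last holds). Time passes only in rows, so rows that do not move let the fingers close. It gives the time, the measured TCP pose, the force and the opening at its end, in the units of the state.
- observe(): the state, without advancing time (a new reading comes with each control period).
- read_camera(name): name is "side" or "top"; returns a dict with "img" (480x640x3 uint8, red, green, blue), "mtx" (3x3 intrinsics, pixels), "rvec" (rotation vector, rad) and "tvec" (3), from world to camera coordinates, as OpenCV has them. Camera axes: x right, y down, z forward; pixel columns grow to the right and rows downward; lengths in m; the calibration is good to about 2 mm. A picture is of the moment at which its call begins. There is no depth.
- hand_in(): hands the job in, once; it reports no verdict.
The state is a dict: "t": time; "joint_pos": joint angles; "joint_velocities": joint speeds; "tau": joint torques, N m; "tcp_pos": TCP position; "ee_rot": TCP orientation; "ft_force": force on the tool from outside, world axes, zero at the start; "moment": the same for the moment, N m; "width": opening from 0.0 (shut) to 1.0 (fully open).
Only numpy, scipy, OpenCV 4.12 (cv2) and the standard library are available. Lean on these libraries where they do the work, as an engineer would, in place of code of your own. Each camera call takes 0.05 s, during which the arm holds its last target. There are 200 camera calls.

## Working session

There is one attempt and no reset: what is moved stays moved. The work goes in short steps, Python scripts to look and compute and a tool call to move; the robot and the scene stay as the last step left them, time stands still between calls to the robot, and variables do not carry over. Pictures are saved under pics/ and viewed, about 8 in all and at most 12, crops included, and the job is handed in when it is done.

Besides the shell and the picture viewer there is one more tool, called after "Emit:" in YAML: its name, and indented under it one key for each argument. send_rows: Moves the arm, as the interface text tells. Its arguments: {"type":"object","properties":{"xyz":{"type":"array"},"spin":{"type":"array"},"jaw":{"type":"array"},"grip_force":{"type":"number"}},"required":["xyz","spin","jaw"]}

```bash
ls; mkdir -p pics; python3 - <<'E'
from station import observe, read_camera
import cv2,numpy as np
for n in("top","side"):
    c=read_camera(n); cv2.imwrite(f"pics/{n}0.png",c["img"][:,:,::-1]); np.savez(f"{n}0.npz",**c)
    R=cv2.Rodrigues(np.array(c["rvec"]))[0]; print(n,c["mtx"],-R.T@np.ravel(c["tvec"]),R)
s=observe(); print({k:s[k] for k in("t","tcp_pos","ee_rot","width","ft_force")})
E
```

```text
pics
top [[526.74389455   0.         322.05294949]
 [  0.         526.74389455 246.17040352]
 [  0.           0.           1.        ]] [ 0.41999213 -0.06561684  1.18776696] [[-0.00725547 -0.99987191 -0.01426626]
 [-0.99080881  0.00911536 -0.13496226]
 [ 0.13507502  0.01315592 -0.99074803]]
side [[455.1291243    0.         327.82616358]
 [  0.         455.1291243  235.06133271]
 [  0.           0.           1.        ]] [ 0.17171522 -0.535988    0.68394646] [[ 7.67378549e-01 -6.41194305e-01 -1.61071767e-04]
 [-4.49709715e-01 -5.38031532e-01 -7.12939859e-01]
 [ 4.57046316e-01  5.47167190e-01 -7.01225165e-01]]
{'t': 0.1, 'tcp_pos': array([0.18764767, 0.54304591, 0.23049942]), 'ee_rot': array([[-7.43636295e-04,  3.26673003e-01,  9.45137131e-01],
       [-1.43451801e-03,  9.45136071e-01, -3.26673765e-01],
       [-9.99998695e-01, -1.59874270e-03, -2.34219181e-04]]), 'width': 0.9998004416703371, 'ft_force': array([-0.22984229,  0.3987975 , -0.15360948])}
```

View pics/top0.png

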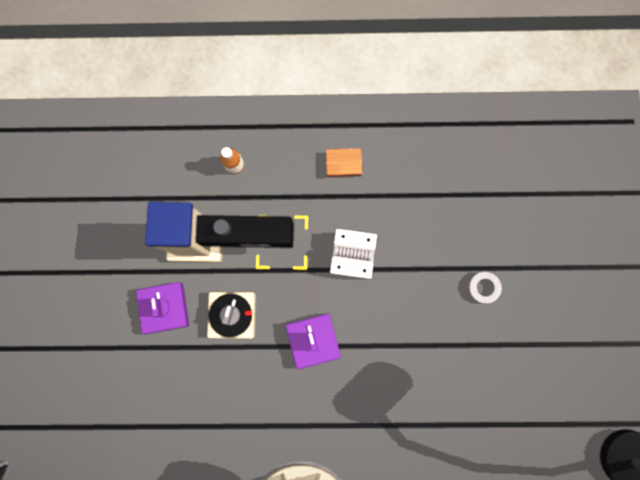

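View pics/side0.png

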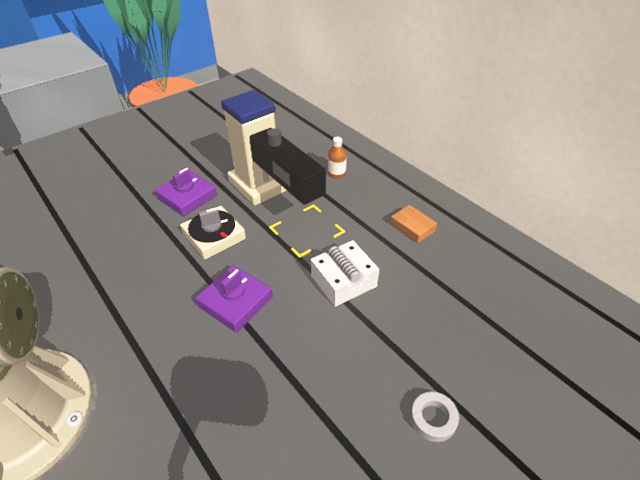

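The top view has world +x up and +y to the left. It shows:
- the block near (354,253), slightly rotated
- the yellow frame between about (257,217) and (307,268)
- the dial at (231,315), with its pointer up at about (236,300) and the red index at (248,313)

The purple decoys are at (162,308) and (313,340). The side view agrees.

```bash
cat > h.py <<'E'
import cv2,numpy as np
def load(n): return dict(np.load(n))
def grab(n):
    from station import read_camera
    return read_camera(n)
def ray(c,uv,z):
    R=cv2.Rodrigues(np.array(c["rvec"]))[0]; C=-R.T@np.ravel(c["tvec"])
    uv=np.atleast_2d(np.array(uv,float)); d=(np.c_[uv,np.ones(len(uv))]@np.linalg.inv(c["mtx"]).T)@R
    return (C+d*((z-C[2])/d[:,2])[:,None])[:,:2]
def blobs(m,amin=5):
    n,l,s,ce=cv2.connectedComponentsWithStats(m.astype(np.uint8))
    return [(s[i],ce[i],l==i) for i in range(1,n) if s[i,4]>=amin]
def hsv(c): return cv2.cvtColor(c["img"],cv2.COLOR_RGB2HSV).astype(int)
def quad(mask):
    p=np.argwhere(mask)[:,::-1].astype(np.float32); return p
E
python3 - <<'E'
from h import *
np.set_printoptions(precision=4,suppress=True)
for n in("top","side"):
    c=load(n+"0.npz"); H=hsv(c); h,s,v=H[...,0],H[...,1],H[...,2]
    print(n,"YELLOW")
    for st,ce,m in blobs((h>22)&(h<35)&(s>150)&(v>120),4):
        p=np.argwhere(m)[:,::-1]; w=ray(c,p,0); print(st,ce.round(1),w.min(0),w.max(0),w.mean(0))
    print("RED")
    for st,ce,m in blobs(((h<6)|(h>174))&(s>180)&(v>100),4): print(st,ce.round(1),ray(c,ce,.033))
    print("WHITE")
    for st,ce,m in blobs((s<40)&(v>165),8):
        print(st,ce.round(1))
    print("RING/CASE/AMBER")
    for st,ce,m in blobs((h>4)&(h<15)&(s>150)&(v>100),60): print(st,ce.round(1),ray(c,ce,.025))
im=load("top0.npz")["img"][:,:,::-1]; 
a=cv2.resize(im[205:290,235:395],None,fx=5,fy=5,interpolation=2); b=cv2.resize(im[280:350,195:270],None,fx=5,fy=5,interpolation=2)
s=load("side0.npz")["img"][:,:,::-1]; d=cv2.resize(s[190:260,170:255],None,fx=5,fy=5,interpolation=2)
o=np.zeros((425+175*1,800,3),np.uint8);o[:425]=a; 
cv2.imwrite("pics/a.png",a)
o=np.zeros((350,800,3),np.uint8);o[:350,:375]=b;o[:350,375:800]=d;cv2.imwrite("pics/b.png",o)
cv2.imwrite("pics/ab.png",cv2.resize(np.vstack([a,o]),(619,600)))
E
```

```text
top YELLOW
[295 216  13  13  47] [303.2 219.2] [ 0.6242 -0.0158] [0.6524 0.0118] [ 0.6447 -0.007 ]
[256 255  14  15  64] [260.7 264.8] [0.5308 0.0708] [0.563  0.1004] [0.5405 0.0896]
[293 256  14  14  65] [301.6 265.6] [ 0.5301 -0.0132] [0.5598 0.0163] [ 0.5379 -0.0032]
RED
[245 310   6   6  31] [247.6 312.7] [[0.4325 0.113 ]]
WHITE
[116   0   5   5  13] [118.2   1.2]
[ 89   0  76  23 567] [123.8  13.7]
[137   0   7   8  22] [140.    4.2]
[ 150    0  346   22 6042] [318.7   8.9]
[552   3  48  12 242] [576.4  10.4]
[542   5   8   9  33] [546.    7.9]
[    0    30   640    69 38310] [317.5  64.2]
[221 147  11  11  97] [226.1 151.8]
[239 156   5  12  24] [241. 162.]
[ 330  228   48   51 1853] [353.5 253. ]
[168 252  52   8 174] [200.6 257.2]
[470 272  32  32 583] [485.5 287.2]
[157 292   3   7  15] [157.8 295.2]
[210 293  12  10  62] [213.7 295.9]
[239 293  15  16 107] [248.8 297.8]
[152 299   3  10  26] [153.1 303.3]
[223 300  13  23 102] [228.2 311.3]
[230 309   9  15  73] [234.5 316.4]
[239 322  14  16  94] [248.2 332.1]
[208 327  11  10  58] [211.9 333.1]
[308 326   3   6  15] [309.
[... 955 characters left out ...]
179.1]
[199 207  25   9  82] [211.  210.3]
[221 219   7   4  19] [223.8 220.5]
[182 221   8   9  31] [185.3 224.6]
[197 222  47  29 197] [220.9 238.3]
[ 311  240   69   67 2365] [348.  271.7]
[228 269  10   9  33] [232.8 273.2]
[241 278   6   5  17] [243.6 279.9]
[ 412  392   47   50 1275] [435.3 415.7]
[ 66 412  16  15 178] [ 73.8 419.1]
[ 54 421   8  12  26] [ 57.2 427.3]
[  4 440  44  30 259] [ 25.1 455.6]
[ 50 453   8   9  15] [ 52.9 457.5]
[ 37 462  11   9  19] [ 41.8 466.4]
[ 23 473   9   7  13] [ 27.5 476. ]
RING/CASE/AMBER
[129  78  67  28 661] [154.8  90.7] [[0.5988 0.7978]]
[329 147  17  15 206] [337.3 154.2] [[0.806  0.1859]]
[392 206  44  36 465] [415.7 220.5] [[ 0.7736 -0.1081]]
```

View pics/ab.png

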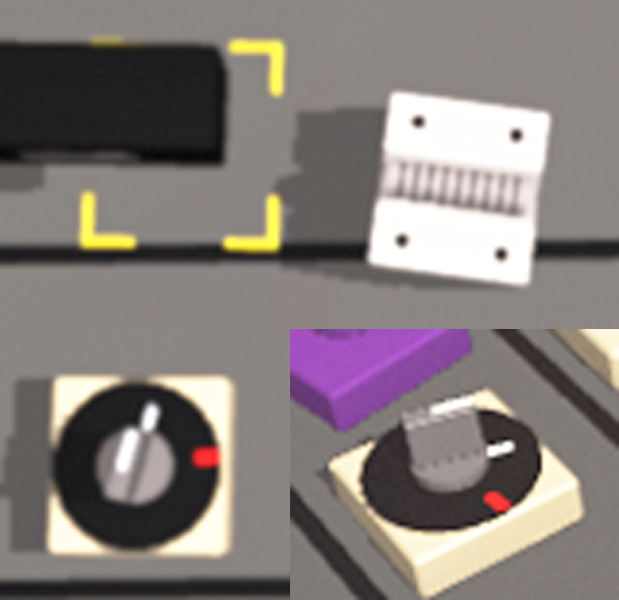

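Measured so far: spot about (0.593, 0.042) with yaw about -1.6°. The crop shows the block yawed about -7°, with its top at roughly (390,92)–(530,285) in the crop. The pointer needs about 65–70° clockwise to reach the red mark. Next I get the block and dial numbers.

```bash
cat >> h.py <<'E'
def block(c,uv0):
    """top-face rectangle from the white mask round pixel uv0"""
    H=hsv(c); m=((H[...,1]<60)&(H[...,2]>150)).astype(np.uint8)
    m=cv2.morphologyEx(m,cv2.MORPH_CLOSE,np.ones((7,7)))
    for st,ce,b in blobs(m,300):
        if abs(ce-uv0).max()<25:
            w=ray(c,np.argwhere(b)[:,::-1],.05)*1000
            hull=cv2.convexHull(w.astype(np.float32)); r=cv2.minAreaRect(hull); a=cv2.boxPoints(r)
            e=[a[1]-a[0],a[2]-a[1]]; e=max(e,key=lambda q:abs(q[1])/np.linalg.norm(q)); e=e*np.sign(e[1])
            return np.array(r[0]),r[1],np.degrees(np.arctan2(-e[0],e[1])),a,b
E
python3 - <<'E'
from h import *
np.set_printoptions(precision=1,suppress=True)
t=load("top0.npz"); r=block(t,(354,253)); print("block top",r[:3],r[3].tolist())
s=load("side0.npz"); r=block(s,(348,271)); print("side",r[:3] if r else 0)
# screw: greyish pixels inside block in top
H=hsv(t)
# dial: disc centre from cream square/black disc, top
m=(H[...,2]<45).astype(np.uint8); 
for st,ce,b in blobs(m,300):
    if 180<ce[0]<280 and 280<ce[1]<350:
        cnt=cv2.findContours(b.astype(np.uint8),0,1)[0][0]; e=cv2.fitEllipse(cnt); print("disc",e,ray(t,e[0],.033)*1000)
m=(H[...,1]<60)&(H[...,2]>150)
sub=np.zeros_like(m); sub[290:335,212:250]=m[290:335,212:250]
for T in(150,180,200):
  for st,ce,b in blobs(sub&(H[...,2]>T),4): print(T,st,ce.round(1),[(ray(t,ce,z)*1000).ravel() for z in(.034,.074)])
Hs=hsv(s); m=(Hs[...,2]<50)
for st,ce,b in blobs(m,200):
    if 180<ce[0]<250 and 195<ce[1]<250:
        cnt=cv2.findContours(b.astype(np.uint8),0,1)[0][0]; e=cv2.fitEllipse(cv2.convexHull(cnt)); print("disc side",e,ray(s,e[0],.033)*1000)
print("side ptr",ray(s,(223.8,220.5),.034)*1000,"red",ray(s,(223,234),.033)*1000, "bar top white",ray(s,(211,210.3),.073)*1000)
E
```

```text
block top (array([ 559.7, -118.5]), (93.87506103515625, 102.3546142578125), np.float32(-8.634259)) [[502.05682373046875, -157.2657928466797], [603.2514038085938, -172.6318817138672], [617.3445434570312, -79.82070922851562], [516.1499633789062, -64.45462036132812]]
side (array([ 548.9, -130.7]), (125.56673431396484, 116.5728988647461), np.float32(-9.030558))
disc ((229.10536193847656, 314.9697265625), (38.92117691040039, 40.64461135864258), 13.18176555633545) [[428.  153.4]]
150 [212 291  15  11  80] [216.5 294.1] [array([473.5, 181.6]), array([471.7, 173. ])]
150 [233 291  17  13  80] [244.4 294.7] [array([471.7, 120.4]), array([470. , 113.9])]
150 [223 299  13  25 122] [228.1 311.7] [array([435. , 155.6]), array([434.5, 148. ])]
150 [230 308   9  16  89] [234.4 316.1] [array([425.4, 141.7]), array([425.2, 134.5])]
150 [242 327   8   8  32] [246.8 331.8] [array([391.5, 114.1]), array([392.5, 107.9])]
150 [212 330   6   5  16] [213.6 332.8] [array([390. , 186.4]), array([391. , 177.6])]
180 [212 292  14  10  66] [216.1 294.7] [array([472.2, 182.5]), array([470.3, 173.9])]
180 [235 292
[... 404 characters left out ...]
y([392.5, 107.9])]
180 [212 330   6   5  16] [213.6 332.8] [array([390. , 186.4]), array([391. , 177.6])]
200 [212 292  13  10  65] [216.  294.8] [array([472.1, 182.8]), array([470.3, 174.2])]
200 [236 292  14  12  63] [245.3 295.6] [array([469.7, 118.4]), array([468., 112.])]
200 [232 300   4   6  16] [233.2 302.5] [array([454.9, 144.7]), array([453.7, 137.4])]
200 [225 306   6  12  42] [227.4 311.3] [array([436. , 157.1]), array([435.4, 149.3])]
200 [242 327   8   8  32] [246.8 331.8] [array([391.5, 114.1]), array([392.5, 107.9])]
200 [212 330   6   5  16] [213.6 332.8] [array([390. , 186.4]), array([391. , 177.6])]
side ptr [[455.3 145.2]] red [[433.5 111.8]] bar top white [[434.2 147.5]]
```

Emit:
send_rows:
  xyz:
    - [0,0,0]
  spin: [0]
  jaw: [1]

```text
t: 0.18
tcp_pos: [0.1877, 0.5432, 0.2307]
ee_rot: [[-0.001, 0.327, 0.945], [-0.001, 0.945, -0.327], [-1.0, -0.001, -0.0]]
ft_force: [0.1, -0.8, -0.1]
width: 0.997
```

```bash
cat >> h.py <<'E'
def dots(c,b):
    """block centre/yaw from the 4 dark holes in the top face; b = block mask"""
    f=cv2.morphologyEx(b.astype(np.uint8),cv2.MORPH_CLOSE,np.ones((9,9)))>0
    f=cv2.erode(cv2.fillConvexPoly(np.zeros(b.shape,np.uint8),cv2.convexHull(np.argwhere(f)[:,::-1].astype(np.int32)),1),np.ones((5,5)))>0
    g=cv2.cvtColor(c["img"],cv2.COLOR_RGB2GRAY).astype(float); out=[]
    for st,ce,m in blobs(f&(g<110),2):
        y,x=np.nonzero(cv2.dilate(m.astype(np.uint8),np.ones((3,3)))); w=np.clip(230-g[y,x],0,None)
        out.append((st[4],((x*w).sum()/w.sum(),(y*w).sum()/w.sum())))
    return out
E
python3 - <<'E'
from h import *
np.set_printoptions(precision=1,suppress=True)
for n,uv in(("top0.npz",(354,253)),("side0.npz",(348,271))):
    c=load(n); r=block(c,uv); d=dots(c,r[4]); print(n)
    for a,q in d: print(a,np.array(q),(ray(c,q,.05)*1000).ravel())
t=load("top0.npz")
# console cream outline in top: base z=.03
H=hsv(t); m=((H[...,0]>12)&(H[...,0]<32)&(H[...,1]>25)&(H[...,2]>150)).astype(np.uint8); q=np.zeros_like(m); q[285:345,200:262]=m[285:345,200:262]
r=cv2.minAreaRect(np.argwhere(q)[:,::-1].astype(np.float32)); print(r,ray(t,r[0],.03)*1000)
# disc: dark+everything inside the cream: fit circle to outer boundary of dark mask
for n,(x0,x1,y0,y1) in(("top0.npz",(205,258,290,342)),("side0.npz",(183,242,200,250))):
    c=load(n); g=c["img"].max(2); k=np.zeros_like(g); k[y0:y1,x0:x1]=(g[y0:y1,x0:x1]<70)
    bs=max(blobs(k,20),key=lambda z:z[0][4]); hu=cv2.convexHull(np.argwhere(bs[2])[:,::-1].astype(np.float32))
    w=(ray(c,hu[:,0],.033)*1000).astype(np.float32); print(n,bs[0],cv2.minEnclosingCircle(w),cv2.fitEllipse(w))
E
```

```text
top0.npz
2 [342.7 236. ] [597.1 -95.8]
2 [368.  239.5] [ 589.  -150.8]
4 [338.4 266.6] [530.  -85.7]
3 [364.1 270.2] [ 521.7 -141.1]
side0.npz
7 [351.1 247.4] [597.5 -96.3]
5 [330.7 252.9] [557.9 -82.1]
3 [332.4 255.9] [555.5 -90.1]
10 [335.9 260.2] [ 553.3 -102.8]
10 [320.8 261. ] [530.3 -86.2]
4 [339.4 264.3] [ 551.5 -114.8]
5 [341.8 266.5] [ 551.4 -121.8]
11 [367.7 266. ] [ 589.3 -151.7]
6 [344.  269.6] [ 549.6 -130.1]
5 [346.7 272. ] [ 549.6 -137.7]
6 [348.7 275.8] [ 546.2 -147. ]
11 [336.7 280.6] [ 522.1 -141.5]
((231.0, 314.9999694824219), (47.99999237060547, 47.99999237060547), 90.0) [[427.9 149.8]]
top0.npz [208 294  43  43 974] ((427.6532287597656, 153.54428100585938), 46.688419342041016) ((428.19073486328125, 152.68487548828125), (90.14281463623047, 91.44535827636719), 179.2976531982422)
side0.npz [189 211  46  31 672] ((428.14556884765625, 150.71617126464844), 48.16400909423828) ((428.18243408203125, 150.0998992919922), (93.79634094238281, 95.11064147949219), 14.928725242614746)
```

The holes give the block at (559.6, -118.6) mm with yaw -8.5° (top and side views agree). The dial centre is about (428, 150), with the pointer at -11° and the red mark at -82°, so the turn is about 71° clockwise. Now I move to a pose behind the block at height.

Emit:
send_rows:
  xyz:
    - [0,-24,24]
    - [0,-24,24]
    - [0,-24,24]
    - [0,-24,24]
    - [0,-24,24]
    - [0,-24,24]
    - [0,-24,24]
    - [0,-24,24]
    - [0,-24,24]
    - [0,-24,24]
    - [0,-24,24]
    - [0,-24,24]
  spin: [0,0,0,0,0,0,0,0,0,0,0,0]
  jaw: [0,0,0,0,0,0,0,0,0,0,0,0]

```text
t: 1.18
tcp_pos: [0.3662, 0.1756, 0.2313]
ee_rot: [[0.0, 0.326, 0.945], [0.0, 0.945, -0.326], [-1.0, 0.0, 0.0]]
ft_force: [1.3, -0.1, -0.5]
width: 0.505
```

Emit:
send_rows:
  xyz:
    - [0,-24,24]
    - [0,-24,24]
    - [0,-24,24]
    - [0,-24,24]
    - [0,-24,24]
    - [0,-24,24]
    - [0,-24,24]
    - [0,-24,24]
    - [0,-24,24]
    - [0,-24,24]
    - [0,-24,24]
    - [0,-24,24]
  spin: [0,0,0,0,0,0,0,0,0,0,0,0]
  jaw: [0,0,0,0,0,0,0,0,0,0,0,0]

```text
t: 2.18
tcp_pos: [0.5444, -0.1907, 0.231]
ee_rot: [[-0.0, 0.327, 0.945], [0.0, 0.945, -0.327], [-1.0, 0.0, -0.0]]
ft_force: [-0.6, 0.5, -0.7]
width: 0.499
```

Emit:
send_rows:
  xyz:
    - [5,0,0]
    - [5,0,0]
    - [5,0,0]
    - [5,0,0]
    - [5,0,0]
    - [5,0,0]
    - [5,0,0]
    - [5,0,0]
    - [5,0,0]
    - [5,0,0]
    - [5,0,0]
    - [0,0,0]
  spin: [7,7,7,7,7,7,7,7,7,7,7,2.4]
  jaw: [0,0,0,0,0,0,0,0,0,0,0,0]

```text
t: 3.18
tcp_pos: [0.5434, -0.1887, 0.1749]
ee_rot: [[-0.002, 0.988, -0.153], [0.001, -0.153, -0.988], [-1.0, -0.002, -0.001]]
ft_force: [0.1, 0.2, -0.1]
width: 0.502
```

```bash
python3 - <<'E'
from h import *
from station import observe
np.set_printoptions(precision=4,suppress=True)
s=observe(); print(s["t"],s["tcp_pos"],s["ee_rot"],s["width"],s["joint_pos"])
t=grab("top"); d=grab("side"); np.savez("side1.npz",**d); np.savez("top1.npz",**t)
cv2.imwrite("pics/c.png",np.hstack([t["img"][160:400,240:640],d["img"][160:400,240:640]])[:,:,::-1])
E
```

```text
3.1833 [ 0.5434 -0.1887  0.1749] [[-0.002   0.9883 -0.1527]
 [ 0.0012 -0.1527 -0.9883]
 [-1.     -0.0022 -0.0009]] 0.5018556866432899 [-27.1492  19.3107  -3.4237  67.4006   0.0073  71.6352]
```

View pics/c.png

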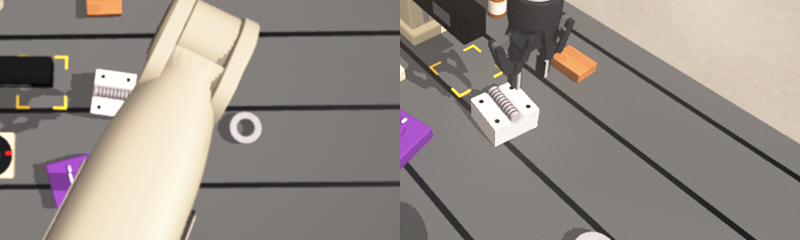

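The gripper is open behind the block, with its elbows wider than the fingers and the block still untouched. The interface cannot tilt the tool. I will therefore push upright as far as the head allows, with the two fingertips spread across the face. The last bit I will push with the back of one open finger, keeping the body clear of the head. Now I go down and approach.

Emit:
send_rows:
  xyz:
    - [20,0.7,0]
    - [20,0.7,0]
    - [20,0.7,0]
    - [20,0.7,0]
    - [20,0.7,0]
    - [20,0.7,0]
    - [20,0.7,0]
    - [18,0.7,0]
    - [0,0,0]
    - [0,0,-5]
    - [0,0,-5]
    - [0,0,-5]
  spin: [0,0,0,0,0,0,0,0,0,0,0,0]
  jaw: [0,0,0,0,0,0,0,0,0,0,0,0]

```text
t: 4.28
tcp_pos: [0.553, -0.175, 0.0198]
ee_rot: [[0.002, 0.989, -0.147], [-0.001, -0.147, -0.989], [-1.0, 0.002, 0.0]]
ft_force: [-0.0, -1.0, 0.8]
width: 0.502
```

Emit:
send_rows:
  xyz:
    - [0,0,-2]
    - [0,-0.8,-4]
    - [0,-0.8,-4]
    - [0,-0.8,-4]
    - [0,-0.8,-4]
    - [0,-0.8,-4]
    - [0,-0.8,-4]
    - [0,-0.8,-4]
    - [0,-0.8,-4]
    - [0,-0.8,-4]
    - [0,-0.8,-4]
    - [0,-0.8,-4]
  spin: [0,0.86,0.86,0.86,0.86,0.86,0.86,0.86,0.86,0.86,0.86,0.86]
  jaw: [0,0,0,0,0,0,0,0,0,0,0,0]

```text
t: 5.28
tcp_pos: [0.554, -0.13, 0.0198]
ee_rot: [[0.002, 0.951, -0.31], [-0.004, -0.31, -0.951], [-1.0, 0.003, 0.004]]
ft_force: [-1.7, -6.6, 2.6]
width: 0.499
```

```bash
cat >> h.py <<'E'
S=np.array([593.2,41.9]); A=np.radians(-1.6); XS=np.array([np.cos(A),np.sin(A)]); YS=np.array([-np.sin(A),np.cos(A)])
def rel(p): p=np.asarray(p,float)-S; return np.array([p@XS,p@YS])
def look(pred,tag,names=("side","top")):
    """holes near their predicted image positions -> block pose in spot frame; pred=(x,y,yaw deg) world mm"""
    from station import observe
    np.set_printoptions(precision=1,suppress=True)
    x,y,a=pred; a=np.radians(a); R=np.array([[np.cos(a),-np.sin(a)],[np.sin(a),np.cos(a)]])
    loc=np.array([[34,28],[34,-28],[-34,28],[-34,-28]],float)
    for n in names:
        c=grab(n); cv2.imwrite(f"pics/{tag}_{n}.png",c["img"][:,:,::-1]); np.savez(f"{tag}_{n}.npz",**c)
        P=np.c_[loc@R.T+[x,y],np.full(4,50.)]/1000
        uv=cv2.projectPoints(P,np.array(c["rvec"]),np.array(c["tvec"]),c["mtx"],None)[0][:,0]
        g=cv2.cvtColor(c["img"],cv2.COLOR_RGB2GRAY).astype(float); r=6; W=[]
        for u,v in uv:
            u0,v0=int(round(u)),int(round(v)); p=g[v0-r:v0+r+1,u0-r:u0+r+1]
            # dark spot on bright surround: black-hat
            b=cv2.morphologyEx(p.astype(np.float32),cv2.MORPH_BLACKHAT,np.ones((7,7))); b[b<40]=0
            if b.sum()==0: W.append([np.nan,np.nan]); continue
            k=np.unravel_index(b.argmax(),b.shape); yy,xx=np.mgrid[-r:r+1,-r:r+1]; m=(abs(yy-yy[k])<=2)&(abs(xx-xx[k])<=2); w=b*m
            W.append(ray(c,(u0+(xx*w).sum()/w.sum(),v0+(yy*w).sum()/w.sum()),.05)[0]*1000)
        W=np.array(W); ok=~np.isnan(W[:,0]); print(n,"holes",[rel(w).round(1).tolist() for w in W])
        if ok.sum()>=2:
            l=loc[ok]; w=W[ok]; lc=l-l.mean(0); wc=w-w.mean(0)
            th=np.arctan2((lc[:,0]*wc[:,1]-lc[:,1]*wc[:,0]).sum(),(lc*wc).sum())
            R2=np.array([[np.cos(th),-np.sin(th)],[np.sin(th),np.cos(th)]]); cen=w.mean(0)-R2@l.mean(0)
            print(n,"centre",cen,"rel",rel(cen),"yaw",np.degrees(th).round(1),"res",np.abs(wc-lc@R2.T).max().round(1))
    s=observe(); print("t",s["t"],"tcp",s["tcp_pos"]*1000,"rel",rel(s["tcp_pos"][:2]*1000),"az_y",np.degrees(np.arctan2(s["ee_rot"][1,1],s["ee_rot"][0,1])).round(1),"F",s["ft_force"])
E
python3 -c "
from h import *
look((569.7,-75.8,-18),'p1')"
```

```text
side holes [[nan, nan], [-6.5, -165.0], [-46.3, -84.1], [-49.3, -137.0]]
side centre [569.7 -81.8] rel [ -20.  -124.3] yaw -23.8 res 12.8
top holes [[20.0, -102.0], [nan, nan], [-45.6, -82.4], [nan, nan]]
top centre [569.  -76.5] rel [ -20.9 -119. ] yaw -18.3 res 0.3
t 5.3833 tcp [ 554.1 -129.2   19.7] rel [ -34.3 -172.1] az_y -18.0 F [-0.6 -3.7  3. ]
```

Emit:
send_rows:
  xyz:
    - [0,0,-4.2]
    - [0,0,-4.2]
    - [0,0,-4.2]
    - [0,0,-4.2]
    - [0,0,-4.2]
    - [0,0,-4.2]
    - [0,0,-4.2]
    - [0,0,-4.2]
    - [0,0,-4.2]
    - [0,0,-4.2]
    - [0,0,-4.2]
  spin: [0,0,0,0,0,0,0,0,0,0,0]
  jaw: [0,0,0,0,0,0,0,0,0,0,0]

```text
t: 6.3
tcp_pos: [0.5682, -0.0862, 0.0197]
ee_rot: [[0.002, 0.951, -0.309], [-0.004, -0.309, -0.951], [-1.0, 0.003, 0.003]]
ft_force: [-2.7, -6.8, 5.1]
width: 0.499
```

```bash
python3 -c "
from h import *
look((583.9,-32,-18.2),'p2')"
```

```text
side holes [[nan, nan], [5.4, -122.0], [-32.2, -39.1], [-36.5, -92.0]]
side centre [584.  -38.3] rel [ -6.9 -80.5] yaw -25.7 res 12.9
top holes [[20.8, -67.9], [nan, nan], [-19.1, -25.9], [nan, nan]]
top centre [571.9 -23.7] rel [-19.4 -66.2] yaw -48.1 res 3.7
t 6.4 tcp [568.5 -85.3  19.6] rel [ -21.1 -127.8] az_y -17.9 F [-0.8 -5.1  3.1]
```

Emit:
send_rows:
  xyz:
    - [0,1.3,-3.9]
    - [0,1.3,-3.9]
    - [0,1.3,-3.9]
    - [0,1.3,-3.9]
    - [0,1.3,-3.9]
    - [0,1.3,-3.9]
    - [0,1.3,-3.9]
    - [0,1.3,-3.9]
    - [0,1.3,-3.9]
    - [0,1.3,-3.9]
    - [0,1.3,-3]
    - [0,1.3,-3]
  spin: [-1.37,-1.37,-1.37,-1.37,-1.37,-1.37,-1.37,-1.37,-1.37,-1.37,-1.37,-1.37]
  jaw: [0,0,0,0,0,0,0,0,0,0,0,0]

```text
t: 7.4
tcp_pos: [0.5924, -0.0446, 0.0196]
ee_rot: [[0.003, 1.0, -0.026], [-0.003, -0.026, -1.0], [-1.0, 0.003, 0.003]]
ft_force: [-0.5, -8.0, 3.1]
width: 0.502
```

```bash
python3 - <<'E'
from h import *
look((593,11,-1.6),'p3')
t=cv2.imread("pics/p3_top.png");s=cv2.imread("pics/p3_side.png")
cv2.imwrite("pics/d.png",np.hstack([cv2.resize(t[180:330,200:400],(400,300)),cv2.resize(s[110:310,220:420],(400,400))[:300] if 0 else cv2.resize(s[120:310,230:430],(400,300))]))
E
```

```text
side holes [[nan, nan], [16.3, -63.9], [-34.7, -3.7], [-32.6, -38.7]]
side centre [588.6  13.1] rel [ -3.8 -28.9] yaw -14.7 res 11.0
top holes [[nan, nan], [nan, nan], [nan, nan], [nan, nan]]
t 7.5 tcp [592.6 -44.   19.6] rel [  1.8 -85.9] az_y -1.4 F [ 1.7 -5.4  4.2]
```

View pics/d.png

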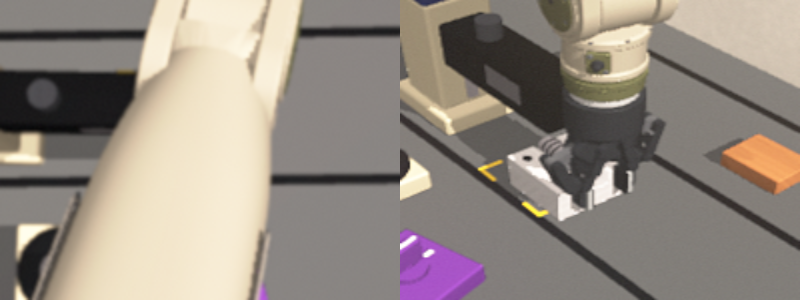

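The block is about half inside the marks, with the gripper body close in front of the head. The elbows stick out sideways at body level. I back off, turn the jaws to lie along y, and open them.

Emit:
send_rows:
  xyz:
    - [0,0,10]
    - [0,0,15]
    - [0,0,20]
    - [0,0,20]
    - [0,0,15]
    - [0,0,0]
    - [0,0,0]
    - [0,0,0]
    - [0,0,0]
    - [0,0,0]
    - [0,0,0]
    - [0,0,0]
  spin: [0,0,0,0,0,-7,-7,-7,-7,-7,-7,-7]
  jaw: [0,0,0,0,0,1,1,1,1,1,1,1]

```text
t: 8.5
tcp_pos: [0.5886, -0.1237, 0.018]
ee_rot: [[-0.0, 0.671, 0.741], [0.001, 0.741, -0.671], [-1.0, 0.0, -0.001]]
ft_force: [0.1, -0.5, -0.4]
width: 0.998
```

Emit:
send_rows:
  xyz:
    - [0,0,0]
    - [0,0,0]
    - [0,0,0]
    - [0,0,0]
    - [0,0,0]
    - [0,0,0]
  spin: [-7,-7,-7,-7,-7,-5.8]
  jaw: [1,1,1,1,1,1]

```text
t: 9.0
tcp_pos: [0.5886, -0.1237, 0.0181]
ee_rot: [[-0.0, 0.024, 1.0], [0.001, 1.0, -0.024], [-1.0, 0.001, -0.001]]
ft_force: [1.0, 0.5, 0.4]
width: 0.998
```

```bash
python3 - <<'E'
from h import *
look((593,11,-1.6),'p4')
s=cv2.imread("pics/p4_side.png"); cv2.imwrite("pics/e.png",cv2.resize(s[120:320,250:450],(600,600),interpolation=2))
E
```

```text
side holes [[33.7, -3.8], [44.4, -45.4], [-34.8, -3.4], [-34.0, -59.5]]
side centre [594.7  13.8] rel [  2.3 -28. ] yaw 4.3 res 7.1
top holes [[nan, nan], [33.2, -58.6], [-34.4, -3.3], [-46.0, -51.4]]
top centre [588.6  12.8] rel [ -3.8 -29.2] yaw -5.6 res 6.3
t 9.1 tcp [ 588.7 -123.6   18.1] rel [   0.1 -165.6] az_y 88.3 F [0.7 0.2 0. ]
```

View pics/e.png

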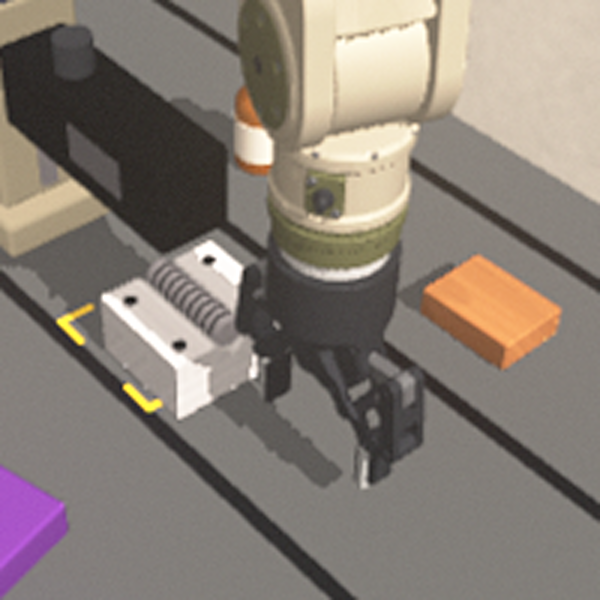

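The block sits square at about (-0.5, -31) mm from the spot with yaw error near 0, and the screw is in the vee. The open gripper now has one finger toward the block, at crop (270,380). I'll work out how far the finger knuckle sticks out beyond the fingertip back.

```bash
python3 - <<'E'
from h import *
from station import observe
np.set_printoptions(precision=0,suppress=True,linewidth=150)
c=load("p4_side.npz"); T=observe()["tcp_pos"]*1000
def px(d,x,z):  # d along +y spot from axis, x lateral, z abs
    P=(T[:2]+d*YS+x*XS).tolist()+[z]
    return (cv2.projectPoints(np.array([P])/1000,c["rvec"],c["tvec"],c["mtx"],None)[0].ravel()-[250,120])*3
for d in(-42,-50,-57,-64,-70,-76):
    print(d,[(z,px(d,-11,z),px(d,11,z)) for z in(31,60,90,120)])
for d in(42,57,64,70): print(d,[(z,px(d,-11,z)) for z in(31,60,90,120)])
E
```

```text
-42 [(31, array([351., 481.]), array([378., 464.])), (60, array([354., 450.]), array([381., 433.])), (90, array([357., 416.]), array([385., 400.])), (120, array([361., 381.]), array([389., 364.]))]
-50 [(31, array([360., 489.]), array([386., 472.])), (60, array([363., 458.]), array([390., 441.])), (90, array([367., 424.]), array([394., 407.])), (120, array([370., 389.]), array([398., 372.]))]
-57 [(31, array([368., 496.]), array([394., 479.])), (60, array([371., 465.]), array([398., 448.])), (90, array([375., 431.]), array([402., 414.])), (120, array([379., 396.]), array([407., 379.]))]
-64 [(31, array([376., 503.]), array([402., 485.])), (60, array([379., 472.]), array([406., 455.])), (90, array([383., 438.]), array([411., 421.])), (120, array([387., 403.]), array([415., 386.]))]
-70 [(31, array([382., 509.]), array([409., 491.])), (60, array([386., 478.]), array([413., 461.])), (90, array([390., 445.]), array([418., 427.])), (120, array([394., 409.]), array([423., 392.]))]
-76 [(31, array([389., 515.]), array([415., 497.])), (60, array([393., 484.]), array([420., 467.])), (90, array([397., 451.]), array([425., 433.])), (120, array([402., 415.]), array([430., 398.]))]
42 [(31, array([266., 403.])), (60, array([266., 372.])), (90, array([267., 338.])), (120, array([268., 303.]))]
57 [(31, array([251., 390.])), (60, array([252., 359.])), (90, array([252., 325.])), (120, array([253., 290.]))]
64 [(31, array([245., 384.])), (60, array([245., 353.])), (90, array([245., 319.])), (120, array([245., 284.]))]
70 [(31, array([239., 379.])), (60, array([239., 348.])), (90, array([239., 314.])), (120, array([239., 279.]))]
```

```bash
python3 - <<'E'
import cv2
s=cv2.imread("pics/p4_side.png"); o=cv2.resize(s[195:285,325:405],(712,800)[::1],interpolation=2); 
o=cv2.resize(s[200:275,325:400],(600,600),interpolation=2); cv2.imwrite("pics/f.png",o)
E
```

```text
(no output)
```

View pics/f.png

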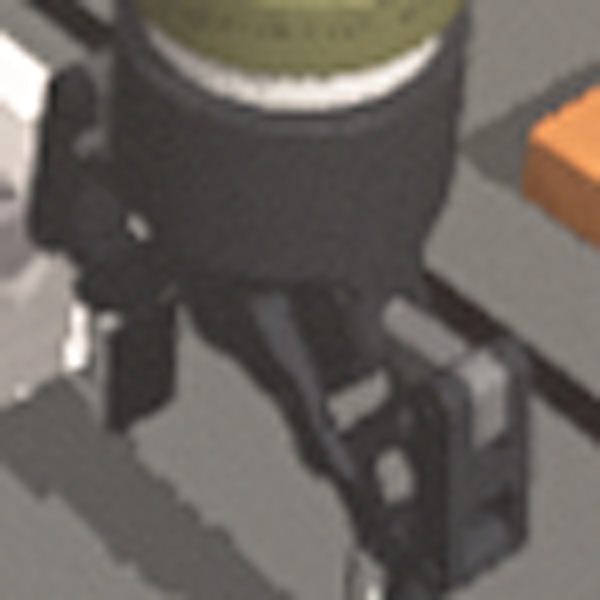

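The lower finger back is about 48 mm from the tool axis, and the knuckle link reaches about 68 mm from roughly 57 mm above the TCP. Pushing at the centre with the finger back would therefore hit the screw and the head. Instead I'll walk the block in with alternating pushes about 28 mm left and right of centre. The jaw stays along x and the gripper stays beside the head. First I turn back to jaw along x and go to the +x side.

Emit:
send_rows:
  xyz:
    - [0,0,0]
    - [0,0,0]
    - [0,0,0]
    - [0,0,0]
    - [0,0,0]
    - [0,0,0]
    - [0,0,0]
    - [0,0,0]
    - [0,0,0]
    - [0,0,0]
    - [0,0,0]
    - [0,0,0]
  spin: [6.9,6.9,6.9,6.9,6.9,6.9,6.9,6.9,6.9,6.9,6.9,6.9]
  jaw: [1,1,1,1,1,1,1,1,1,1,1,1]

```text
t: 10.1
tcp_pos: [0.5888, -0.1234, 0.0181]
ee_rot: [[-0.0, 0.996, 0.086], [0.001, 0.086, -0.996], [-1.0, -0.0, -0.001]]
ft_force: [0.2, 0.5, 0.4]
width: 1.002
```

Emit:
send_rows:
  xyz:
    - [0,0,0]
    - [3,18,0]
    - [4,20,0]
    - [4,20,0]
    - [3,17,0]
    - [0,0,-15]
    - [0,0,-20]
    - [0,0,-20]
    - [0,0,-15]
    - [0,0,-5]
  spin: [7,0,0,0,0,0,0,0,0,0]
  jaw: [1,1,1,1,1,1,1,1,1,1]

```text
t: 10.93
tcp_pos: [0.6652, -0.0476, 0.0041]
ee_rot: [[-0.001, 1.0, -0.025], [0.001, -0.025, -1.0], [-1.0, -0.001, -0.001]]
ft_force: [0.1, 0.8, 0.3]
width: 0.998
```

```bash
python3 -c "
from h import *
look((592,11,-1.6),'p5')"
```

```text
side holes [[34.4, -3.2], [34.7, -78.4], [-34.7, -3.6], [-33.9, -59.8]]
side centre [592.3   5.7] rel [  0.1 -36.2] yaw -5.7 res 11.9
top holes [[nan, nan], [nan, nan], [nan, nan], [nan, nan]]
t 11.0333 tcp [665.6 -48.9   4.4] rel [ 74.9 -88.8] az_y -1.4 F [-0.2 -0.2  0.3]
```

Emit:
send_rows:
  xyz:
    - [0,0,-3]
    - [0,0,-3]
    - [0,0,-3]
    - [0,0,-3]
    - [0,0,0]
    - [0,0,0]
  spin: [0,0,0,0,0,0]
  jaw: [1,1,1,1,1,1]

```text
t: 11.53
tcp_pos: [0.6669, -0.0385, 0.0045]
ee_rot: [[0.001, 1.0, -0.026], [-0.0, -0.026, -1.0], [-1.0, 0.001, 0.0]]
ft_force: [3.2, -3.1, -0.3]
width: 0.998
```

```bash
python3 - <<'E'
from h import *
look((592,16,5),'p6')
s=cv2.imread("pics/p6_side.png"); cv2.imwrite("pics/g.png",cv2.resize(s[110:310,230:430],(600,600),interpolation=2))
E
```

```text
side holes [[36.0, 23.1], [36.6, -68.6], [-36.5, 0.5], [-34.4, -55.1]]
side centre [592.9  16.9] rel [  0.4 -25. ] yaw 0.9 res 18.6
top holes [[nan, nan], [nan, nan], [nan, nan], [nan, nan]]
t 11.6333 tcp [667.  -38.5   4.6] rel [ 76.  -78.3] az_y -1.5 F [ 2.4 -4.5 -0.5]
```

View pics/g.png

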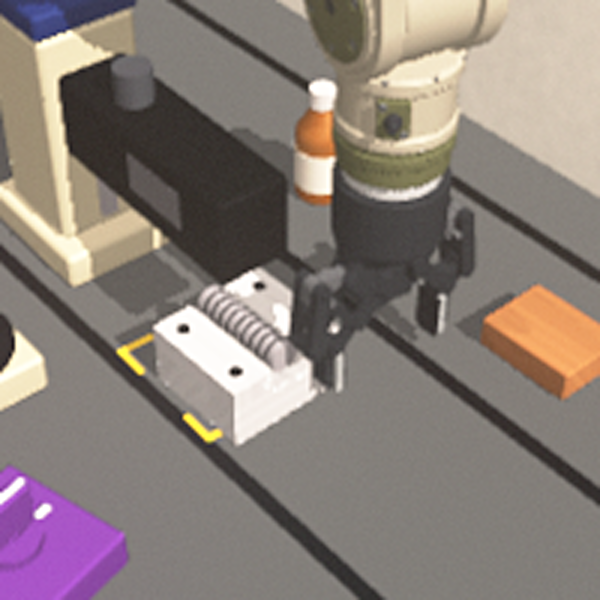

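The push works: the near finger is on the +x part of the face, well away from the head, and the screw is seated. Now the -x side.

Emit:
send_rows:
  xyz:
    - [0,0,12]
    - [0,0,13]
    - [0,-20,0]
    - [0,-28,0]
    - [0,-28,0]
    - [0,-28,0]
    - [0,-28,0]
    - [0,-20,0]
    - [0,0,-6]
    - [0,0,-6]
    - [0,0,-6]
  spin: [0,0,0,0,0,0,0,0,0,0,0]
  jaw: [1,1,1,1,1,1,1,1,1,1,1]

```text
t: 12.55
tcp_pos: [0.515, -0.0412, 0.0046]
ee_rot: [[0.001, 1.0, -0.027], [0.0, -0.027, -1.0], [-1.0, 0.001, -0.0]]
ft_force: [0.2, 0.8, 1.0]
width: 1.0
```

Emit:
send_rows:
  xyz:
    - [0,0,-3]
    - [0,0,-3]
    - [0,0,-3]
    - [0,0,-3]
    - [0,0,-3]
    - [0,0,-2]
    - [0,0,0]
  spin: [0,0,0,0,0,0,0]
  jaw: [1,1,1,1,1,1,1]

```text
t: 13.13
tcp_pos: [0.5155, -0.025, 0.0046]
ee_rot: [[0.0, 1.0, -0.027], [-0.003, -0.027, -1.0], [-1.0, 0.0, 0.003]]
ft_force: [-1.8, -5.7, 2.5]
width: 1.004
```

```bash
python3 -c "
from h import *
look((592,24,-5),'p7')"
```

```text
side holes [[46.8, 23.4], [35.2, -45.1], [nan, nan], [-36.1, -63.0]]
side centre [595.8  21.8] rel [  3.2 -20. ] yaw 3.8 res 12.7
top holes [[45.6, 20.1], [nan, nan], [-45.6, 9.9], [nan, nan]]
top centre [595.9  29. ] rel [  3.1 -12.8] yaw 4.8 res 11.8
t 13.2333 tcp [515.5 -25.    4.6] rel [-75.8 -69. ] az_y -1.5 F [-2.2 -5.4  2.9]
```

Emit:
send_rows:
  xyz:
    - [0,0,12]
    - [0,0,13]
    - [0,20,0]
    - [0,28,0]
    - [0,28,0]
    - [0,28,0]
    - [0,28,0]
    - [0,19,0]
    - [0,0,-6]
    - [0,0,-6]
    - [0,0,0]
  spin: [0,0,0,0,0,0,0,0,0,0,0]
  jaw: [1,1,1,1,1,1,1,1,1,1,1]

```text
t: 14.15
tcp_pos: [0.6641, -0.0403, 0.0035]
ee_rot: [[-0.002, 1.0, -0.025], [0.001, -0.025, -1.0], [-1.0, -0.002, -0.001]]
ft_force: [-1.0, 0.7, 0.1]
width: 1.001
```

```bash
python3 -c "
from h import *
look((592,24,-5),'p8',('side',))"
```

```text
side holes [[37.0, 10.6], [11.1, -52.5], [-31.2, 13.5], [-32.5, -42.8]]
side centre [588.8  24.2] rel [ -3.9 -17.8] yaw -11.0 res 14.0
t 14.2 tcp [663.8 -40.6   3.6] rel [ 72.9 -80.5] az_y -1.4 F [-0.7 -0.5  0.7]
```

Emit:
send_rows:
  xyz:
    - [0,2,-5]
    - [0,0,-3]
    - [0,0,-3]
    - [0,0,-3]
    - [0,0,-3]
    - [0,0,-1]
    - [0,0,0]
    - [0,0,12]
    - [0,0,10]
  spin: [0,0,0,0,0,0,0,0,0]
  jaw: [1,1,1,1,1,1,1,1,1]

```text
t: 14.95
tcp_pos: [0.6665, -0.0449, 0.0042]
ee_rot: [[-0.001, 1.0, -0.025], [0.001, -0.025, -1.0], [-1.0, -0.001, -0.001]]
ft_force: [-0.3, 0.1, 0.1]
width: 1.0
```

```bash
python3 -c "
from h import *
look((591,31.5,1),'p9',('side',))"
```

```text
side holes [[20.4, 23.2], [33.2, -35.1], [-33.9, 18.2], [-32.8, -37.6]]
side centre [589.7  34.2] rel [-3.3 -7.8] yaw 3.4 res 7.7
t 15.0 tcp [666.7 -47.4   4.2] rel [ 75.9 -87.3] az_y -1.6 F [ 0.5 -0.6 -0.9]
```

Emit:
send_rows:
  xyz:
    - [0,-20,0]
    - [0,-28,0]
    - [0,-28,0]
    - [0,-28,0]
    - [0,-28,0]
    - [0,-20,0]
    - [0,0,-6]
    - [0,0,-7]
    - [0,0,-7]
    - [0,0,0]
    - [0,0,-3]
    - [0,0,-3]
  spin: [0,0,0,0,0,0,0,0,0,0,0,0]
  jaw: [1,1,1,1,1,1,1,1,1,1,1,1]

```text
t: 16.0
tcp_pos: [0.5169, -0.0164, 0.0046]
ee_rot: [[0.001, 1.0, -0.027], [-0.003, -0.027, -1.0], [-1.0, 0.001, 0.003]]
ft_force: [-2.2, -6.8, 3.7]
width: 0.999
```

Emit:
send_rows:
  xyz:
    - [0,0,-2]
    - [0,0,-2]
    - [0,0,0]
    - [0,0,12]
    - [0,0,14]
    - [0,20,0]
    - [0,28,0]
    - [0,28,0]
    - [0,28,0]
    - [0,28,0]
    - [0,20,0]
    - [0,0,0]
  spin: [0,0,0,0,0,0,0,0,0,0,0,0]
  jaw: [1,1,1,1,1,1,1,1,1,1,1,1]

```text
t: 17.0
tcp_pos: [0.6723, -0.0421, 0.0041]
ee_rot: [[0.005, 1.0, -0.026], [-0.0, -0.026, -1.0], [-1.0, 0.005, 0.0]]
ft_force: [0.4, -0.6, 0.7]
width: 0.996
```

```bash
python3 -c "
from h import *
look((593.2,38,-3.5),'p10',('side',))"
```

```text
side holes [[19.1, 21.8], [34.9, -32.1], [-29.6, 27.1], [-33.0, -29.2]]
side centre [591.   38.9] rel [-2.1 -3.1] yaw -1.0 res 12.6
t 17.05 tcp [669.7 -41.7   3.6] rel [ 78.8 -81.5] az_y -1.5 F [ 0.1 -0.8 -0.2]
```

Emit:
send_rows:
  xyz:
    - [0,8,0]
    - [0,0,-6]
    - [0,0,-6]
    - [0,0,-5]
    - [0,0,-3]
    - [0,0,-2]
    - [0,0,-2]
    - [0,0,-1.5]
    - [0,0,0]
    - [0,0,0]
    - [0,0,12]
    - [0,0,13]
  spin: [0,0,0,0,0,0,0,0,0,0,0,0]
  jaw: [1,1,1,1,1,1,1,1,1,1,1,1]

```text
t: 18.05
tcp_pos: [0.6748, -0.0406, 0.0043]
ee_rot: [[-0.001, 1.0, -0.024], [0.001, -0.024, -1.0], [-1.0, -0.001, -0.001]]
ft_force: [0.0, -0.1, 0.5]
width: 1.002
```

```bash
python3 -c "
from h import *
look((594.5,41,-2.5),'p11',('side',))"
```

```text
side holes [[16.4, 21.5], [36.1, -29.7], [-31.1, 28.0], [-32.4, -28.5]]
side centre [590.4  39.8] rel [-2.7 -2.2] yaw 0.5 res 13.9
t 18.1 tcp [675.  -44.    4.3] rel [ 84.1 -83.6] az_y -1.6 F [-0.  -1.5  0.4]
```

Emit:
send_rows:
  xyz:
    - [0,0,-7]
    - [0,0,-7]
    - [0,0,-6]
    - [0,0,-3]
    - [0,0,-2]
    - [0,0,-1.5]
    - [0,0,0]
    - [0,0,0]
    - [0,0,15]
    - [0,0,20]
    - [0,0,20]
    - [0,0,20]
  spin: [0,0,0,0,0,0,0,0,0,0,0,0]
  jaw: [1,1,1,1,1,1,1,1,1,1,1,1]

```text
t: 19.1
tcp_pos: [0.6735, -0.0904, 0.0043]
ee_rot: [[-0.0, 1.0, -0.026], [0.0, -0.026, -1.0], [-1.0, -0.0, -0.0]]
ft_force: [0.4, -0.4, -0.3]
width: 1.001
```

```bash
python3 -c "
from h import *
look((595,41,-2),'p12',('side',))"
```

```text
side holes [[16.3, 21.8], [36.3, -27.8], [-32.2, 28.9], [-31.4, -28.3]]
side centre [590.4  40.6] rel [-2.8 -1.3] yaw 1.4 res 13.7
t 19.15 tcp [673.7 -94.8   4.4] rel [  84.3 -134.4] az_y -1.7 F [ 0.2 -1.4 -0.1]
```

The block is at about (2, 0) mm from the spot with yaw error about 0.5°, and the holes are consistent. I now lift clear and go round to the dial.

Emit:
send_rows:
  xyz:
    - [-15,0,0]
    - [-20,0,0]
    - [-20,0,0]
    - [-25,0,0]
    - [-25,0,0]
    - [-25,0,0]
    - [-25,0,0]
    - [-15,-20,0]
    - [0,-28,0]
    - [0,-28,0]
    - [0,-28,0]
    - [0,-28,0]
  spin: [0,0,0,0,0,0,0,0,0,0,0,0]
  jaw: [1,1,1,1,1,1,1,1,1,1,1,1]

```text
t: 20.15
tcp_pos: [0.5403, -0.0862, 0.1743]
ee_rot: [[0.0, 1.0, -0.027], [0.0, -0.027, -1.0], [-1.0, 0.0, -0.0]]
ft_force: [0.4, 0.4, 0.8]
width: 0.997
```

Emit:
send_rows:
  xyz:
    - [0,-28,0]
    - [0,-28,0]
    - [0,-28,0]
    - [0,-28,0]
    - [0,-8,0]
    - [0,0,-5]
    - [0,0,0]
  spin: [0,0,0,0,0,0,0]
  jaw: [1,1,1,1,0,0,0]

```text
t: 20.73
tcp_pos: [0.4224, -0.0776, 0.1748]
ee_rot: [[0.002, 1.0, -0.027], [0.0, -0.027, -1.0], [-1.0, 0.002, -0.0]]
ft_force: [-0.2, 0.1, 0.2]
width: 0.605
```

```bash
python3 - <<'E'
from h import *
look((595,42,-1),'p13')
t=cv2.imread("pics/p13_top.png");s=cv2.imread("pics/p13_side.png")
cv2.imwrite("pics/i.png",np.hstack([cv2.resize(t[190:350,190:390],(400,320)),cv2.resize(s[150:310,180:380],(400,320))]))
E
```

```text
side holes [[17.0, 22.7], [36.3, -27.7], [-50.2, 23.1], [-31.4, -28.3]]
side centre [586.1  39.5] rel [-7.1 -2.6] yaw 6.6 res 7.2
top holes [[nan, nan], [35.3, -28.9], [-32.5, 28.8], [-32.1, -27.5]]
top centre [594.9  41.8] rel [ 1.7 -0. ] yaw -2.3 res 0.6
t 20.8333 tcp [423.4 -78.  174.6] rel [-166.4 -124.6] az_y -1.5 F [ 0.9  0.4 -0.6]
```

View pics/i.png

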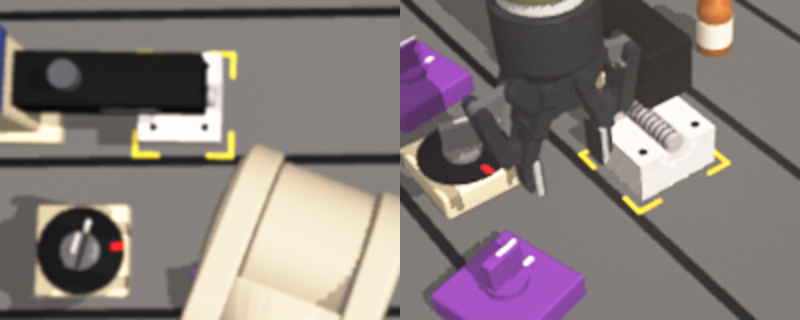

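The top view gives the block at (1.7, 0.0) mm with yaw error -0.7°, inside all four marks with the screw seated. The dial is unchanged. Now I go above the dial and turn the jaws across the bar.

Emit:
send_rows:
  xyz:
    - [0,-1.8,-18]
    - [0,0,-26]
    - [0,0,-28]
    - [0,0,-28]
    - [0,0,-28]
    - [0,0,-28]
    - [0,0,-28]
    - [0,0,-26]
    - [0,0,-18]
    - [0,0,0]
  spin: [0,0,0,0,0,0,0,0,0,0]
  jaw: [0,0,0,0,0,0,0,0,0,0]

```text
t: 21.67
tcp_pos: [0.4274, 0.1535, 0.1741]
ee_rot: [[0.001, 1.0, -0.021], [0.001, -0.021, -1.0], [-1.0, 0.001, -0.001]]
ft_force: [0.2, -1.4, -0.2]
width: 0.504
```

Emit:
send_rows:
  xyz:
    - [0,0,0]
    - [0,0,0]
    - [0,0,0]
    - [0,0,0]
    - [0,0,0]
    - [0,0,0]
    - [0,0,0]
    - [0,0,0]
    - [0,0,0]
    - [0,0,0]
    - [0,0,0]
    - [0,0,0]
  spin: [-6.7,-6.7,-6.7,-6.7,-6.7,-6.7,-6.7,-6.7,-6.7,-6.7,-6.6,-6.6]
  jaw: [0,0,0,0,0,0,0,0,0,0,0,0]

```text
t: 22.67
tcp_pos: [0.4272, 0.1499, 0.1741]
ee_rot: [[-0.0, 0.19, 0.982], [-0.0, 0.982, -0.19], [-1.0, -0.0, 0.0]]
ft_force: [0.1, -0.2, 0.4]
width: 0.5
```

Emit:
send_rows:
  xyz:
    - [20,0,0]
    - [20,0,0]
    - [0,0,0]
    - [0,0,0]
  spin: [0,0,0,0]
  jaw: [0,0,0,0]

```text
t: 23.0
tcp_pos: [0.4259, 0.1499, 0.1335]
ee_rot: [[-0.003, 0.196, 0.981], [-0.0, 0.981, -0.196], [-1.0, -0.001, -0.003]]
ft_force: [-0.3, 0.2, 0.8]
width: 0.502
```

Emit:
send_rows:
  xyz:
    - [16,0,1]
    - [18,0,1]
    - [18,0,0]
    - [16,0,0]
    - [12,0,0]
    - [6,0,0]
    - [0,0,0]
  spin: [0,0,0,0,0,0,0]
  jaw: [0,0,0,0,0,0,0]

```text
t: 23.58
tcp_pos: [0.4283, 0.1498, 0.048]
ee_rot: [[-0.001, 0.196, 0.981], [-0.0, 0.981, -0.196], [-1.0, -0.0, -0.001]]
ft_force: [0.2, 0.5, -0.2]
width: 0.501
```

Emit:
send_rows:
  xyz:
    - [0,0,0]
    - [0,0,0]
    - [0,0,0]
    - [0,0,0]
    - [0,0,0]
    - [0,0,0]
    - [0,0,0]
    - [0,0,0]
  spin: [0,0,0,0,0,0,0,0]
  jaw: [-1,-1,-1,-1,-1,-1,-1,-1]
  grip_force: 30

```text
t: 24.25
tcp_pos: [0.4293, 0.1519, 0.0497]
ee_rot: [[0.002, 0.194, 0.981], [0.005, 0.981, -0.194], [-1.0, 0.005, 0.001]]
ft_force: [-0.6, 7.0, 1.0]
width: 0.133
```

Emit:
send_rows:
  xyz:
    - [0,1,0]
    - [0,0.8,0]
    - [0,0,0]
    - [0,0,0]
  spin: [0,0,0,0]
  jaw: [-1,-1,-1,-1]

```text
t: 24.58
tcp_pos: [0.4293, 0.152, 0.0496]
ee_rot: [[0.002, 0.195, 0.981], [0.001, 0.981, -0.195], [-1.0, 0.001, 0.002]]
ft_force: [-0.7, 2.2, 7.0]
width: 0.134
```

Emit:
send_rows:
  xyz:
    - [0,0,0]
    - [0,0,0]
    - [0,0,0]
    - [0,0,0]
    - [0,0,0]
    - [0,0,0]
    - [0,0,0]
    - [0,0,0]
    - [0,0,0]
    - [0,0,0]
    - [0,0,0]
    - [0,0,0]
  spin: [3,5,6,6,6,6,6,6,6,6,4,0]
  jaw: [-1,-1,-1,-1,-1,-1,-1,-1,-1,-1,-1,-1]

```text
t: 25.58
tcp_pos: [0.4297, 0.1527, 0.0496]
ee_rot: [[0.003, 0.948, 0.318], [0.002, 0.318, -0.948], [-1.0, 0.003, -0.001]]
ft_force: [-1.2, 4.7, 5.4]
width: 0.134
```

Emit:
send_rows:
  xyz:
    - [0,0,0]
    - [0,0,0]
    - [0,0,0]
    - [0,0,0]
    - [0,0,0]
  spin: [4,4,3,0,0]
  jaw: [-1,-1,-1,-1,-1]

```text
t: 26.0
tcp_pos: [0.4299, 0.1527, 0.0497]
ee_rot: [[0.003, 0.991, 0.136], [0.002, 0.136, -0.991], [-1.0, 0.003, -0.002]]
ft_force: [-1.0, 4.9, 6.0]
width: 0.13
```

```bash
cat >> h.py <<'E'
def dial(c,ctr):
    g=hsv(c); P=np.r_[ctr,33.]/1000
    u,v=cv2.projectPoints(P[None],np.array(c["rvec"]),np.array(c["tvec"]),c["mtx"],None)[0].ravel()
    W=np.zeros(g.shape[:2],bool); W[int(v)-30:int(v)+30,int(u)-32:int(u)+32]=True
    for nm,m,z in(("white",(g[...,1]<70)&(g[...,2]>170),.034),("red",((g[...,0]<6)|(g[...,0]>174))&(g[...,1]>150)&(g[...,2]>90),.033)):
        for st,ce,b in blobs(m&W,4):
            d=(ray(c,ce,z)*1000).ravel()-ctr; r=np.hypot(*d)
            if r<46: print(nm,st[4],"r",r.round(1),"az",np.degrees(np.arctan2(d[1],d[0])).round(1))
E
python3 - <<'E'
from h import *
look((595,42,-1),'p14')
for n in("side","top"): print(n); dial(load(f"p14_{n}.npz"),np.array([428.3,150.5]))
E
```

```text
side holes [[17.0, 22.6], [36.4, -27.7], [-32.2, 28.9], [-31.4, -28.3]]
side centre [590.6  40.8] rel [-2.6 -1.1] yaw 1.4 res 13.1
top holes [[nan, nan], [35.3, -28.9], [-32.5, 28.8], [-32.0, -27.5]]
top centre [594.9  41.8] rel [ 1.7 -0. ] yaw -2.3 res 0.6
t 26.1 tcp [429.9 152.7  49.6] rel [-166.4  106.2] az_y 7.8 F [0.3 3.9 5.5]
side
white 70 r 38.2 az 62.7
white 17 r 25.0 az -78.6
red 25 r 40.1 az -83.0
top
white 947 r 38.7 az 88.9
white 409 r 39.8 az -90.4
white 20 r 25.3 az -81.3
white 7 r 15.3 az -129.5
red 31 r 39.5 az -83.3
```

Emit:
send_rows:
  xyz:
    - [0,0,0]
    - [0,0,0]
    - [0,0,0]
  spin: [2,0,0]
  jaw: [-1,-1,-1]

```text
t: 26.35
tcp_pos: [0.4299, 0.1527, 0.0496]
ee_rot: [[0.003, 0.995, 0.101], [0.002, 0.101, -0.995], [-1.0, 0.003, -0.002]]
ft_force: [-1.2, 5.1, 6.5]
width: 0.13
```

Emit:
send_rows:
  xyz:
    - [0,0,0]
    - [0,0,0]
    - [0,0,0]
    - [0,0,0]
    - [0,0,0]
    - [-10,0,0]
    - [-15,0,0]
    - [-20,0,0]
    - [-25,0,0]
    - [-25,0,0]
    - [-25,0,0]
    - [0,0,0]
  spin: [0,0,0,0,0,0,0,0,0,0,0,0]
  jaw: [0,0,0,0,0,0,0,0,0,0,0,0]

```text
t: 27.35
tcp_pos: [0.4313, 0.152, 0.1728]
ee_rot: [[0.007, 0.995, 0.1], [0.001, 0.1, -0.995], [-1.0, 0.007, -0.0]]
ft_force: [1.2, 0.4, 0.7]
width: 0.502
```

Emit:
send_rows:
  xyz:
    - [0,-25,0]
    - [0,-25,12]
    - [0,-25,25]
    - [0,0,25]
    - [0,0,25]
    - [0,0,25]
    - [0,0,25]
    - [0,0,0]
    - [0,0,0]
  spin: [0,0,0,0,0,0,0,0,0]
  jaw: [0,0,0,0,0,0,0,0,0]

```text
t: 28.1
tcp_pos: [0.3674, 0.007, 0.1679]
ee_rot: [[-0.001, 0.995, 0.096], [0.0, 0.096, -0.995], [-1.0, -0.001, -0.0]]
ft_force: [-0.1, 0.8, -0.1]
width: 0.505
```

```bash
python3 - <<'E'
from h import *
look((595,42,-1),'p15')
for n in("side","top"): print(n); dial(load(f"p15_{n}.npz"),np.array([429.5,152.]))
t=cv2.imread("pics/p15_top.png");s=cv2.imread("pics/p15_side.png")
cv2.imwrite("pics/j.png",np.hstack([cv2.resize(t[190:350,190:340],(400,427)),cv2.resize(s[150:310,180:330],(400,427))]))
E
```

```text
side holes [[17.1, 22.6], [36.3, -27.7], [-32.2, 28.9], [-31.4, -28.4]]
side centre [590.7  40.8] rel [-2.5 -1.2] yaw 1.4 res 13.0
top holes [[nan, nan], [35.3, -28.6], [-32.5, 28.8], [-32.1, -27.5]]
top centre [594.9  42. ] rel [1.7 0.1] yaw -2.2 res 0.6
t 28.2 tcp [367.2   8.2 167.9] rel [-225.  -40.] az_y 5.7 F [-0.   0.4 -0.3]
side
white 42 r 40.1 az 29.7
white 33 r 39.7 az 65.2
white 45 r 34.7 az 162.8
white 16 r 26.0 az -83.8
red 25 r 41.8 az -85.1
top
white 110 r 5.1 az 36.8
white 21 r 26.9 az -86.6
white 891 r 43.2 az -161.5
red 31 r 40.9 az -85.0
```

View pics/j.png

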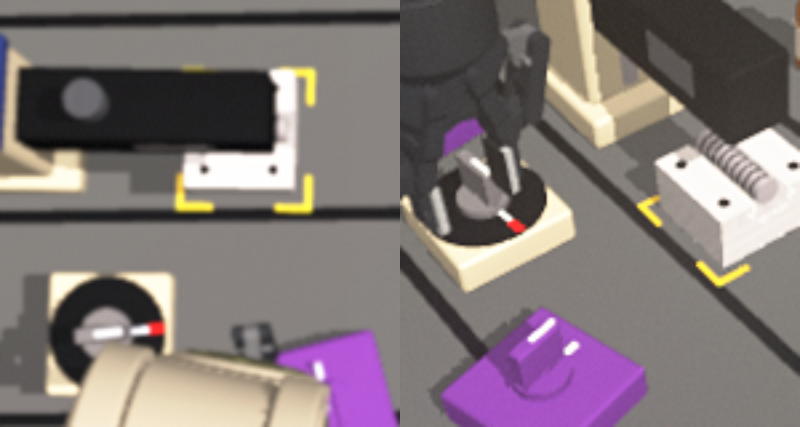

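The white pointer meets the red mark: its angle is within about 1.5° of the mark in both views. The block sits square inside the marks with the screw in the vee, and the arm is clear of everything. Handing in.

```bash
python3 -c "
from station import hand_in
print(hand_in())"
```

```text
the job is handed in; nothing more can be done
None
```

The vee block is inside the yellow marks with the screw still in the vee, and the dial pointer meets the red mark. I handed the job in at about 28 s, and no verdict is reported.

**Push:** I pushed the block with two spread fingertips until the gripper was close to the measuring head. `send_rows` cannot tilt the tool, so I could not lean it back by 40° as the task suggested. I finished with short pushes alternating left and right of centre, keeping the gripper beside the head. The block was never lifted.

**Dial:** I gripped the bar, turned it about 73° (1.27 rad) clockwise, released it and backed the arm away.

**Last checks:**
- **Block position:** it is about 2 mm off centre in x and 0–1 mm in y, against 8 mm allowed.
- **Block angle:** the two cameras disagree slightly. The top camera shows -0.7° and the side camera about +0.5°. The measuring head or arm hid some of the block's holes. The automatic side-camera fit used a wrong hole, so I used only the readable ones.
- **Dial pointer:** it reads 1.3° short of the red mark from the side and 1.6° past it from the top. That is within measuring error.
- **Profiler and other objects:** I planned clearances around the profiler and the other objects. I saw no sign of contact with any of them, but I did not measure their positions again at the end. The highest wrist forces I read were about 8–9 N.

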